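# Dye station: rack the red dye bottle and open its safety cap

## Robot

A 6-joint arm with a two-finger parallel gripper is mounted at the origin on the work surface. World frame = base frame: x ahead of the robot, y to its left, z up, the work surface at z = 0. Lengths are in m, angles in rad, forces in N, time in s.
With the tool pointing down it reaches from about 0.275 to 0.975 m from the base axis. Payload 8.4 kg.
Tool frame: the origin (TCP) lies midway between the tips of the shut fingers; the grasp point (between the pads) lies 19 mm behind it (r.pinch_z is the distance from the TCP to the grasp point, in m); z points along the fingers, y is the line along which they close (so a half turn about z gives the same grasp; the last joint's range is limited). The gripper opens to 92 mm and grips with 3 to 60 N. Pads are 20 mm wide; open, the fingers measure 128 mm over their backs; the gripper's body (75 mm by 189 mm) begins 69 mm behind the grasp point.
Start: joints at [1.336, 0.353, 1.633, -0, 1.155, -0.002], TCP at [0.144, 0.608, 0.215] pointing down, gripper open.
Joint ranges: [-2.63, 2.63], [-0.92, 2.1], [0.06, 2.66], [-1.3, 4.44], [0, 2.69], [-3.02, 3.02]. Speed limits (rad/s): [2.22, 2.22, 2.79, 3.14, 3.14, 3.14].

## Interface

Orientations are given as a unit quaternion [x, y, z, w].
In Python, from bench import r gives the robot as it stands.
- The arm moves only by the tool apply_moves, never from a script. Its argument "series" is a list of rows, each an object with "fingers": the closure, from 0 (fully open) to 1 (shut); "dp": the shift along the tool's x, y, z in mm, a list of three; "turn": the turn about the tool's z in degrees. In form: [{"fingers": fingers, "dp": [dx, dy, dz], "turn": turn}, ...]. A call has 1 to 5 rows; each row is the pose to reach, as a shift and turn from the pose commanded when the call began, along the tool's axes at that moment; what a row does not reach only later rows make up. A row lasts 1/10 s, in which the tool goes at most 50 mm and 8.59 degrees, less where a joint would pass 70% of its speed; a pose out of reach is approached as far as the arm can. A call with a gripper value outside its range is refused whole. The fingers move at their own pace and stop on an object; "newtons" is the grip in N (left out, the last holds). Time passes only in rows, so rows that repeat a pose let the fingers close. It gives the time, the measured TCP pose, the force, the opening and the grip force at its end, in the units of the state.
- r.sense(): the state, without advancing time (a new reading comes with each control period).
- r.capture(name): name is "side" or "top" or "wrist"; returns the picture (480x640x3 uint8, red, green, blue); there is no depth.
- r.camera_model(name): a dict with "fx", "fy", "cx", "cy" (pixels), "dist" ([k1, k2, p1, p2, k3] as OpenCV has them; the pictures are not rectified), "rvec" (rotation vector, rad) and "tvec" (3), from world to camera coordinates, as OpenCV has them. Camera axes: x right, y down, z forward; pixel columns grow to the right and rows downward; lengths in m; the calibration is good to about 2 mm. A picture is of the moment at which its call begins: read the wrist's pose just before it. camera_model takes no time and is no camera call; for the wrist camera it gives the pose at the moment of the call.
- r.close_job(): hands the job in; it is judged then, once.
Trained networks look in the newest picture that a camera, given by its name, has taken for a name from the list of things; names that differ only in an ending like _2 or _b are one class to them, and where a whole thing is asked for, a point or a joint stands for the part that bears it (a point fixed in the world has none). Each returns a list of dicts, best first, with "confidence" (0 to 1); they miss things now and then, are a little off and sometimes report something else, mostly with a low value. They report only what shows in the picture. A call takes as long as a camera call. They do not tell look-alikes from the thing itself.
- r.masks_of(camera, thing): "pixels" (480x640 bool, what is visible of it).
- r.place_of(camera, thing): "centre" ([x, y, z] in m, in the coordinates of the camera as it stood for that picture, good to about 4 mm: a listed point, or the origin of a listed thing).
The state is a dict: "clock": time; "joint_pos": joint angles; "qd": joint speeds; "joint_torque": joint torques, N m; "ee_pos": TCP position; "orientation": TCP orientation; "contact_force": force on the tool from outside, world axes, zero at the start; "ft_torque": the same for the moment, N m; "finger_gap": finger opening in m; "finger_force": force on a finger pad.
Only numpy, scipy, OpenCV 4.12 (cv2) and the standard library are available. Lean on these libraries where they do the work, as an engineer would, in place of code of your own. Each camera call takes 0.05 s, during which the arm holds its last target. There are 200 camera calls.

## Task

Put the closed red dye bottle back into its own red-labelled holder, right down on the holder's floor, and then, with it standing there, open its push-and-turn safety cap: press the cap down, twist it counterclockwise until it is free and lift it off. Finish still holding the cap in the gripper, still and level, straight above the open bottle with about 6 cm of lift, the bottle staying seated in its holder; leave the other bottles and things where they are.

Things in the scene. Friction and masses are not known exactly. Their poses are not given: they have to be found in the camera images.
- red_bottle: the dye bottle to rack and open: white, square, 58 x 58 mm (54 mm over its lowest 12 mm), flat shoulder at 78 mm, broad red band all round, 0.3 kg, 127 mm tall to the top of its black cap. Origin: centre of its underside; z up, x and y square to its faces. It fits its holder in any of the four quarter turns. Closed, it can be carried by its cap, which cannot be pulled off.
- red_bottle_neck (a point): top of the bottle's round neck, on its axis, 100.5 mm above its underside; hidden by the cap until that is off. In the holder the bottle can turn some 5 degrees either way before the holder's walls stop it.
- red_cap: the red bottle's safety cap: black, round, 50 mm diameter, 42 mm tall, 50 g; the upper 20 mm is a plain cylinder to grip, the skirt below is about as wide. Origin: centre of its lower rim; z up. Locked: origin on the bottle's axis 85 mm above its underside, cap x along bottle x, turns only about 6 degrees either way. Up to 6.5 mm of downward travel on a spring: 6 N starts it, 10 N holds it 5.5 mm down.
- red_cap_top (a point): centre of the cap's top, 42 mm above its origin: a red disc with a white radial stripe along cap +x. Held 5 to 6 mm down, the cap turns counterclockwise seen from above, past a catch; it is free to lift once cap x is 42 to 86 degrees (best 65) counterclockwise of bottle x; a stop lies beyond. Let up sooner, the catch holds it.
- red_holder: the red-labelled holder: fixed, grey, square open socket, 71 mm outside, 63 mm inside, floor 6 mm and walls 28 mm above the table; red rim, and a red label tab lying on the table (26 mm wide) on its -x and +x sides. Origin: centre of its underside, on the table; x and y square to its walls. The seated bottle's origin lies 6 mm above it.
- yellow_holder: a like holder labelled yellow, empty; its bottle stands elsewhere. Origin as the red one's.
- blue_holder: a like holder labelled blue, with the blue bottle standing in it. Origin as the red one's.
- blue_bottle: a bottle like the red one with a blue band and blue cap disc, 127 mm tall overall, in the blue holder; leave alone. Origin: centre of its underside.
- yellow_bottle: a bottle like the red one with a yellow band and cap disc, 127 mm tall, standing free on the table farther back; leave alone. Origin: centre of its underside.
- measuring_cup: pale grey mug-shaped measuring cup, 76 mm across, 85 mm high, handle at its +y; leave alone. Origin: centre of its underside.
- spoon: white plastic spoon, 170 mm long, lying flat along its x; leave alone.
- fixer_jar: jar with green lid, 68 mm across, 100 mm high, farther back; leave alone. Origin: centre of its underside.
Things that resemble listed ones, but are neither listed nor needed, are in the scene too. Leave any turquoise look-alike of the red_cap alone. What is shaped like the red_holder but black is not meant.

How it is judged:
By the outcome, as a careful person would: the job done as asked, in the order asked, and still so for the second after the job is handed in, while the arm keeps its last pose, push and grip.
It also fails if it takes over 48 s, if anything falls off the work surface, if the arm or the gripper's body presses on something with over 40 N, if the wrist force passes 120 N, or if a joint passes its speed limit or range.

## Working session

There is one attempt and no reset: what is moved stays moved. The work goes in short steps, Python scripts to look and compute and a tool call to move; the robot and the scene stay as the last step left them, time stands still between calls to the robot, and variables do not carry over. Pictures are saved under pics/ and viewed, at most 10 in all, crops included, and the job is handed in when it is done.

Besides the shell and the picture viewer there is one more tool, called after "Call:" in YAML: its name, and indented under it one key for each argument. apply_moves: Moves the arm, as the interface text tells. Its arguments: {"type":"object","properties":{"series":{"type":"array","items":{"type":"object","properties":{"fingers":{"type":"number"},"dp":{"type":"array","items":{"type":"number"}},"turn":{"type":"number"}}}},"newtons":{"type":"number"}},"required":["series"]}

```bash
mkdir -p pics; ls; cat > h.py <<'E'
import numpy as np, cv2
from scipy.spatial.transform import Rotation as R
from bench import r
def w(cam,p,m=None):
    m=m or r.camera_model(cam); Rm=cv2.Rodrigues(np.array(m["rvec"],float))[0]
    return Rm.T@(np.array(p)-np.array(m["tvec"]).ravel())
def ray(cam,uv,z,m=None):
    m=m or r.camera_model(cam); Rm=cv2.Rodrigues(np.array(m["rvec"],float))[0]
    K=np.array([[m["fx"],0,m["cx"]],[0,m["fy"],m["cy"]],[0,0,1]])
    n=cv2.undistortPoints(np.array(uv,float).reshape(-1,1,2),K,np.array(m["dist"],float)).reshape(-1,2)
    d=np.c_[n,np.ones(len(n))]@Rm; c=-Rm.T@np.array(m["tvec"]).ravel()
    return c+d*((z-c[2])/d[:,2])[:,None]
def snap(cam,name=None):
    im=r.capture(cam)
    if name: cv2.imwrite(f"pics/{name}.png",im[:,:,::-1])
    return im
E
python3 - <<'E'
from h import *
np.set_printoptions(precision=4,suppress=True)
s=r.sense(); print(s["ee_pos"],s["orientation"],s["clock"])
a=snap("top","top0")
for t in ["red_bottle","red_cap_top","red_holder","yellow_holder","blue_bottle","yellow_bottle","measuring_cup","fixer_jar","spoon"]:
    print("top",t,[(np.round(w("top",d["centre"]),4),round(d["confidence"],2)) for d in r.place_of("top",t)[:4]])
b=snap("side","side0")
for t in ["red_bottle","red_cap_top","red_holder"]:
    print("side",t,[(np.round(w("side",d["centre"]),4),round(d["confidence"],2)) for d in r.place_of("side",t)[:4]])
cv2.imwrite("pics/both0.png",cv2.resize(np.hstack([a,b]),(800,300))[:,:,::-1])
E
```

```text
pics
[0.1441 0.6077 0.2139] [ 0.1161  0.9932 -0.0007 -0.0001] 0.0
top red_bottle [(array([ 0.518 , -0.2995, -0.0005]), 0.74)]
top red_cap_top [(array([ 0.4484, -0.3691,  0.0425]), 0.89), (array([ 0.5153, -0.2906,  0.1287]), 0.84)]
top red_holder [(array([ 0.3977, -0.1223,  0.0013]), 0.97), (array([ 0.5455, -0.0301,  0.0035]), 0.83)]
top yellow_holder [(array([ 0.5446,  0.2415, -0.0015]), 0.84)]
top blue_bottle [(array([0.4884, 0.094 , 0.0065]), 0.57), (array([ 0.5415, -0.0305, -0.0008]), 0.51)]
top yellow_bottle [(array([ 0.7423,  0.0554, -0.0002]), 0.75)]
top measuring_cup [(array([0.488 , 0.0952, 0.0095]), 0.71), (array([0.4897, 0.3516, 0.0021]), 0.66), (array([ 0.7422,  0.0575, -0.0018]), 0.27)]
top fixer_jar [(array([ 0.6933, -0.2073,  0.0005]), 0.94)]
top spoon [(array([ 0.674 ,  0.0281, -0.0033]), 0.89), (array([0.7451, 0.0544, 0.0011]), 0.39)]
side red_bottle [(array([ 0.519 , -0.2926, -0.001 ]), 0.82)]
side red_cap_top [(array([ 0.5214, -0.2909,  0.1293]), 0.77), (array([ 0.4548, -0.3711,  0.045 ]), 0.56)]
side red_holder [(array([ 0.5455, -0.0227, -0.0014]), 0.83), (array([ 0.3991, -0.1209,  0.0033]), 0.83)]
```

View pics/top0.png

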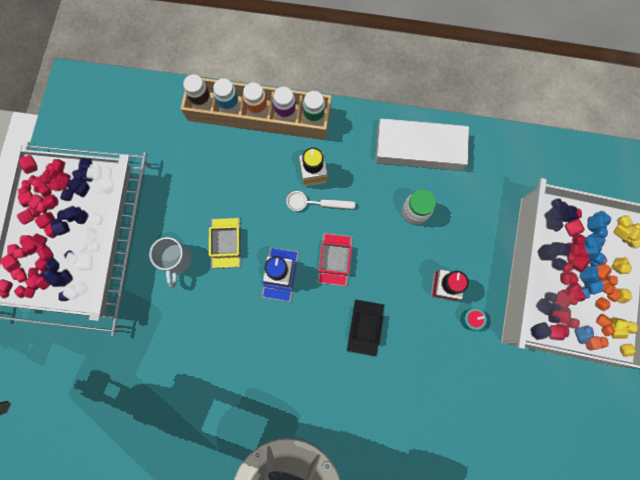

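View pics/side0.png

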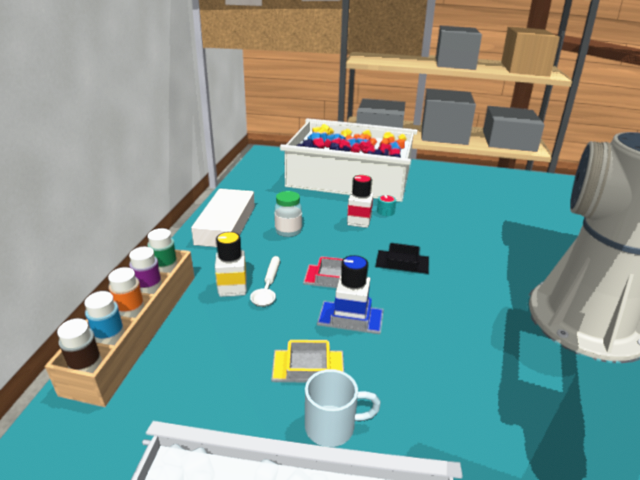

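Top view: red bottle at about (452,284), turquoise look-alike cap at (475,319), red holder at (335,259), black look-alike at (366,327) and blue bottle at (278,268). The side view agrees, with the red bottle at (360,205).

```bash
cat >> h.py <<'E'
def go(p,yaw_y=None,s=None):
    """dp (mm) in tool axes to TCP target p; turn (deg) to set world yaw (deg) of tool y, mod 180"""
    s=s or r.sense(); Rt=R.from_quat(s["orientation"]).as_matrix()
    d=Rt.T@(np.array(p)-s["ee_pos"])*1000; y=np.degrees(np.arctan2(Rt[1,1],Rt[0,1]))
    t=None if yaw_y is None else -((yaw_y-y+90)%180-90)
    print("dp",d.round(1),"yaw_y",round(y,2),"turn",t,"q6",round(np.degrees(s["joint_pos"][5]),1))
E
python3 - <<'E'
from h import *
np.set_printoptions(precision=4,suppress=True)
s=r.sense(); m=r.camera_model("wrist"); Rt=R.from_quat(s["orientation"]).as_matrix()
Rm=cv2.Rodrigues(np.array(m["rvec"],float))[0]; c=-Rm.T@np.array(m["tvec"]).ravel()
print("cam in tool",Rt.T@(c-s["ee_pos"]),"axes",(Rt.T@Rm.T),m["fx"],m["cx"],m["cy"])
go([0.50,-0.24,0.26])
E
```

```text
cam in tool [ 0.0728 -0.0002 -0.1695] axes [[-0.0001 -0.965  -0.2624]
 [ 1.      0.0001 -0.0006]
 [ 0.0006 -0.2624  0.965 ]] 333.5977142970305 321.6140272668171 237.0681740242885
dp [-541.9 -743.2  -45.4] yaw_y 76.66 turn None q6 -0.1
```

Call:
apply_moves:
  series:
    - {"fingers": 0,"dp": [-552,-700,-65],"turn": 0}
    - {"fingers": 0,"dp": [-552,-700,-65],"turn": 0}
    - {"fingers": 0,"dp": [-552,-700,-65],"turn": 0}
    - {"fingers": 0,"dp": [-552,-700,-65],"turn": 0}
    - {"fingers": 0,"dp": [-552,-700,-65],"turn": 0}

```text
clock: 1.2
ee_pos: [0.2497, 0.3803, 0.233]
orientation: [0.116, 0.993, 0.0, 0.0]
contact_force: [0.5, 1.4, -0.0]
finger_gap: 0.0919
finger_force: 0.0
```

Call:
apply_moves:
  series:
    - {"fingers": 0,"dp": [-396,-502,-47],"turn": 0}
    - {"fingers": 0,"dp": [-396,-502,-47],"turn": 0}
    - {"fingers": 0,"dp": [-396,-502,-47],"turn": 0}
    - {"fingers": 0,"dp": [-396,-502,-47],"turn": 0}
    - {"fingers": 0,"dp": [-396,-502,-47],"turn": 0}

```text
clock: 1.7
ee_pos: [0.3548, 0.1541, 0.2517]
orientation: [0.116, 0.993, 0.0, 0.001]
contact_force: [1.6, 0.6, 0.0]
finger_gap: 0.0918
finger_force: 0.0
```

Call:
apply_moves:
  series:
    - {"fingers": 0,"dp": [-242,-306,-28],"turn": 0}
    - {"fingers": 0,"dp": [-242,-306,-28],"turn": 0}
    - {"fingers": 0,"dp": [-242,-306,-28],"turn": 0}
    - {"fingers": 0,"dp": [-242,-306,-28],"turn": 0}
    - {"fingers": 0,"dp": [-242,-306,-28],"turn": 0}

```text
clock: 2.2
ee_pos: [0.4602, -0.0723, 0.2695]
orientation: [0.116, 0.993, 0.0, 0.0]
contact_force: [1.0, 0.6, 0.9]
finger_gap: 0.0919
finger_force: 0.0
```

Call:
apply_moves:
  series:
    - {"fingers": 0,"dp": [-85,-107,-10],"turn": 0}
    - {"fingers": 0,"dp": [-85,-107,-10],"turn": 0}
    - {"fingers": 0,"dp": [-85,-107,-10],"turn": 0}
    - {"fingers": 0,"dp": [-85,-107,-10],"turn": 0}

```text
clock: 2.6
ee_pos: [0.5194, -0.1977, 0.2791]
orientation: [0.118, 0.993, -0.001, 0.001]
contact_force: [0.8, 0.1, -0.9]
finger_gap: 0.0915
finger_force: 0.0
```

```bash
python3 - <<'E'
from h import *
np.set_printoptions(precision=4,suppress=True)
s=r.sense(); print(s["clock"],s["ee_pos"],s["joint_pos"]); m=r.camera_model("wrist")
a=snap("wrist","w1")
for t in ["red_bottle","red_cap_top","red_holder","blue_holder","yellow_bottle"]:
    print(t,[(np.round(w("wrist",d["centre"],m),4),round(d["confidence"],2)) for d in r.place_of("wrist",t)[:3]])
E
```

```text
2.6 [ 0.5194 -0.1977  0.2791] [-0.3658  0.1869  1.7099 -0.001   1.2431 -1.7003]
red_bottle [(array([ 0.5222, -0.297 , -0.0042]), 0.7), (array([0.7457, 0.06  , 0.0025]), 0.15)]
red_cap_top [(array([ 0.4522, -0.37  ,  0.0428]), 0.77), (array([ 0.5154, -0.2996,  0.13  ]), 0.64)]
red_holder [(array([ 0.393 , -0.121 ,  0.0002]), 0.79), (array([ 0.5449, -0.0304, -0.0015]), 0.64)]
blue_holder [(array([ 0.4883,  0.0945, -0.0004]), 0.92)]
yellow_bottle [(array([0.7477, 0.0598, 0.0035]), 0.57)]
```

View pics/w1.png

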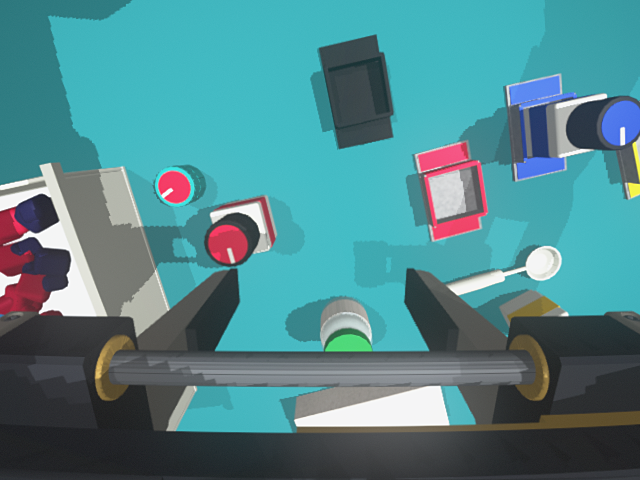

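Wrist view: red bottle's cap disc is at (230,245) with its shoulder at (240,215). The look-alike cap is at (175,188), the red holder at (455,192) and the black look-alike at (357,92). I'll zoom in to get the yaws.

```bash
python3 - <<'E'
from h import *
a=cv2.imread("pics/w1.png")
b=cv2.resize(a[180:280,195:295],(400,400),interpolation=cv2.INTER_CUBIC); c=cv2.resize(a[140:240,405:505],(400,400),interpolation=cv2.INTER_CUBIC)
cv2.imwrite("pics/z1.png",np.hstack([b,c]))
E
```

```text
(no output)
```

View pics/z1.png

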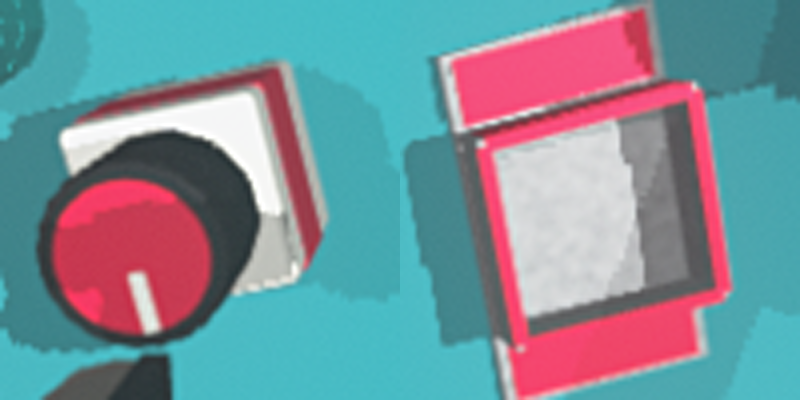

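Shoulder corners in the left crop (4x): (60,130), (258,88), (298,285). The disc centre is at about (131,260), with the stripe pointing to (150,332). Holder rim corners in the right crop: (475,140), (697,84), (730,292), (520,348).

```bash
python3 - <<'E'
from h import *
np.set_printoptions(precision=4,suppress=True)
B=lambda p:[(195+(u-1.5)/4,180+(v-1.5)/4) for u,v in p]
H=lambda p:[(405+(u-401.5)/4,140+(v-1.5)/4) for u,v in p]
ang=lambda a,b:np.degrees(np.arctan2(*(b-a)[1::-1]))
s=ray("wrist",B([(60,130),(258,88),(298,285)]),.078); print("shoulder",s[:,:2],"c",(s[0]+s[2])/2,ang(s[0],s[1]),ang(s[1],s[2]),np.linalg.norm(s[0]-s[1]),np.linalg.norm(s[2]-s[1]))
c=ray("wrist",B([(131,260),(150,332)]),.127); print("cap",c[:,:2],ang(*c))
h=ray("wrist",H([(475,140),(697,84),(730,292),(520,348)]),.028); print("rim",h[:,:2],"c",h.mean(0),[(round(ang(h[i],h[(i+1)%4]),1),round(float(np.linalg.norm(h[i]-h[(i+1)%4])),4)) for i in range(4)])
# rim by mask in both cameras
for cam in("wrist","top"):
    im=snap(cam); g=[d for d in r.place_of(cam,"red_holder")]; print(cam,[np.round(w(cam,d["centre"]),4) for d in g])
    hsv=cv2.cvtColor(im,cv2.COLOR_RGB2HSV); m=((hsv[...,0]>165)|(hsv[...,0]<6))&(hsv[...,1]>130)&(hsv[...,2]>110)
    v,u=np.nonzero(m); P=ray(cam,np.c_[u,v],.0); k=np.hypot(P[:,0]-.545,P[:,1]+.03)<.085
    print(cam,k.sum(),"cent",P[k].mean(0),cv2.minAreaRect((P[k][:,:2]*1000).astype(np.float32)))
p=lambda z:ray("top",[(455,283)],z)
print(p(.127))
E
```

```text
shoulder [[ 0.4868 -0.3163]
 [ 0.4883 -0.2582]
 [ 0.5466 -0.2628]] c [ 0.5167 -0.2896  0.078 ] 88.50073920597879 -4.554898513763658 0.05817222277025068 0.05853248842951864
cap [[ 0.5174 -0.2907]
 [ 0.5368 -0.2918]] -3.106927194596767
rim [[ 0.5081 -0.0602]
 [ 0.5067  0.0104]
 [ 0.5749  0.0135]
 [ 0.5777 -0.0561]] c [ 0.5419 -0.0231  0.028 ] [(np.float64(91.2), 0.0707), (np.float64(2.6), 0.0683), (np.float64(-87.7), 0.0697), (np.float64(-176.6), 0.0697)]
wrist [array([ 0.3961, -0.1222,  0.0022]), array([ 0.5487, -0.0307, -0.0007])]
wrist 2098 cent [ 0.5414 -0.0249  0.    ] ((547.0756225585938, -20.61650848388672), (119.57279205322266, 78.78350830078125), 1.8765130043029785)
top [array([ 0.5424, -0.0299, -0.0027]), array([ 0.5186, -0.2923,  0.0871]), array([ 0.4844,  0.0939, -0.0017]), array([ 0.3951, -0.1255,  0.0003])]
top 673 cent [ 0.5428 -0.029   0.    ] ((544.8580932617188, -29.170848846435547), (119.27308654785156, 72.7049789428711), 2.0586941242218018)
[[ 0.5134 -0.2914  0.127 ]]
```

Call:
apply_moves:
  series:
    - {"fingers": 0,"dp": [-5,-20,0],"turn": 8.5}
    - {"fingers": 0,"dp": [-10,-40,10],"turn": 17}
    - {"fingers": 0,"dp": [-15,-60,30],"turn": 25.5}
    - {"fingers": 0,"dp": [-19,-80,50],"turn": 34}
    - {"fingers": 0,"dp": [-19,-90,75],"turn": 42.5}

```text
clock: 3.6
ee_pos: [0.5161, -0.2872, 0.204]
orientation: [0.471, 0.882, -0.0, 0.001]
contact_force: [-0.3, -0.4, -0.5]
finger_gap: 0.0915
finger_force: 0.0
```

Call:
apply_moves:
  series:
    - {"fingers": 0,"dp": [0,0,0],"turn": 8.5}
    - {"fingers": 0,"dp": [0,0,0],"turn": 17}
    - {"fingers": 0,"dp": [0,0,0],"turn": 25.5}
    - {"fingers": 0,"dp": [0,0,0],"turn": 34}
    - {"fingers": 0,"dp": [0,0,0],"turn": 37.5}

```text
clock: 4.1
ee_pos: [0.5155, -0.2854, 0.2041]
orientation: [0.729, 0.684, 0.0, 0.0]
contact_force: [0.3, 0.7, -0.3]
finger_gap: 0.092
finger_force: 0.0
```

```bash
python3 - <<'E'
from h import *
np.set_printoptions(precision=4,suppress=True)
s=r.sense(); print(s["clock"],s["ee_pos"],s["joint_pos"]); m=r.camera_model("wrist")
a=snap("wrist","w2")
for t in ["red_bottle","red_cap_top"]:
    print(t,[(np.round(w("wrist",d["centre"],m),4),round(d["confidence"],2)) for d in r.place_of("wrist",t)[:3]])
go([.517,-.290,.098],-3)
E
```

```text
4.1 [ 0.5155 -0.2854  0.2041] [-0.5082  0.3082  1.7227  0.      1.1107 -0.4448]
red_bottle [(array([ 0.5216, -0.299 , -0.0019]), 0.85)]
red_cap_top [(array([ 0.5166, -0.2974,  0.1309]), 0.79), (array([ 0.4503, -0.3695,  0.0401]), 0.59)]
dp [ -4.4   1.7 106.1] yaw_y -3.23 turn -0.2250491331892448 q6 -25.9
```

View pics/w2.png

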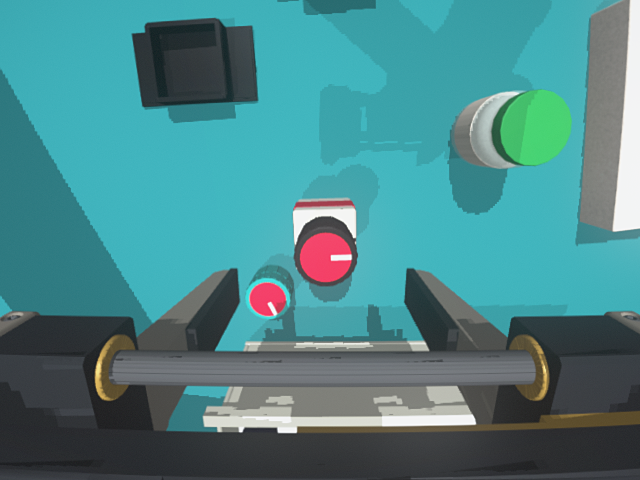

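Wrist view 2: red cap disc at (326,257), centred between the fingers with the stripe pointing right (+x). The look-alike is at (268,298), low and outside the grasp.

```bash
cat >> h.py <<'E'
def disc(cam,near,z,im=None,rad=.03):
    """red disc centre at height z near a world point, via ellipse fit"""
    im=snap(cam) if im is None else im
    hsv=cv2.cvtColor(im,cv2.COLOR_RGB2HSV); m=(((hsv[...,0]>165)|(hsv[...,0]<6))&(hsv[...,1]>120)&(hsv[...,2]>80)).astype(np.uint8)
    best=None
    for c in cv2.findContours(m,cv2.RETR_EXTERNAL,cv2.CHAIN_APPROX_NONE)[0]:
        if len(c)<15: continue
        P=ray(cam,cv2.convexHull(c).reshape(-1,2),z); (x,y),rr=cv2.minEnclosingCircle((P[:,:2]*1e3).astype(np.float32))
        if np.hypot(x/1e3-near[0],y/1e3-near[1])<rad and (best is None or len(c)>best[1]): best=((round(x,1),round(y,1),round(rr,1)),len(c))
    return best
E
python3 - <<'E'
from h import *
im=cv2.imread("pics/w2.png")[:,:,::-1].copy()
print(disc("wrist",(.516,-.29),.127,im),disc("top",(.516,-.29),.127),disc("side",(.516,-.29),.127))
print(ray("wrist",[(293.5,209),(355.5,206.5)],.078))
E
```

```text
((518.9, -296.0, 20.4), 182) ((518.5, -288.7, 19.8), 39) ((517.8, -293.2, 23.4), 44)
[[ 0.49232016 -0.26527993  0.078     ]
 [ 0.5479975  -0.26613584  0.078     ]]
```

Call:
apply_moves:
  series:
    - {"fingers": 0,"dp": [-6.5,3,25],"turn": 0}
    - {"fingers": 0,"dp": [-6.5,3,60],"turn": 0}
    - {"fingers": 0,"dp": [-6.5,3,90],"turn": 0}
    - {"fingers": 0,"dp": [-6.5,3,106],"turn": 0}
    - {"fingers": 0,"dp": [-6.5,3,106],"turn": 0}
  newtons: 30

```text
clock: 4.85
ee_pos: [0.5165, -0.2915, 0.0956]
orientation: [0.727, 0.687, -0.001, -0.002]
contact_force: [0.2, -0.2, 0.6]
finger_gap: 0.0921
finger_force: 0.0
```

Call:
apply_moves:
  series:
    - {"fingers": 0.5,"dp": [0,0,0],"turn": 0}
    - {"fingers": 0.8,"dp": [0,0,0],"turn": 0}
    - {"fingers": 1,"dp": [0,0,0],"turn": 0}
    - {"fingers": 1,"dp": [0,0,0],"turn": 0}
    - {"fingers": 1,"dp": [0,0,0],"turn": 0}

```text
clock: 5.35
ee_pos: [0.5184, -0.2926, 0.0986]
orientation: [0.727, 0.686, 0.0, 0.0]
contact_force: [0.3, 0.2, -0.4]
finger_gap: 0.0541
finger_force: 0.0
```

Call:
apply_moves:
  series:
    - {"fingers": 1,"dp": [0,0,0],"turn": 0}
    - {"fingers": 1,"dp": [0,0,0],"turn": 0}
    - {"fingers": 1,"dp": [0,0,0],"turn": 0}
  newtons: 45

```text
clock: 5.65
ee_pos: [0.5183, -0.2925, 0.0984]
orientation: [0.727, 0.686, 0.0, 0.0]
contact_force: [-1.1, 1.7, 5.3]
finger_gap: 0.0491
finger_force: 45.0
```

Call:
apply_moves:
  series:
    - {"fingers": 1,"dp": [0,0,-5],"turn": 0}
    - {"fingers": 1,"dp": [0,0,-15],"turn": 0}
    - {"fingers": 1,"dp": [0,0,-35],"turn": 0}
    - {"fingers": 1,"dp": [0,0,-60],"turn": -2}
    - {"fingers": 1,"dp": [0,0,-60],"turn": -5}

```text
clock: 6.15
ee_pos: [0.5198, -0.2934, 0.1616]
orientation: [0.696, 0.718, 0.001, 0.002]
contact_force: [0.9, 0.4, -3.0]
finger_gap: 0.049
finger_force: 45.0
```

```bash
python3 - <<'E'
from h import *
np.set_printoptions(precision=4,suppress=True)
s=r.sense(); print(s["clock"],s["ee_pos"],s["contact_force"],s["finger_gap"],s["finger_force"])
im=snap("wrist","w3"); P=s["ee_pos"]; zt=P[2]+.029
print("disc rel tcp",disc("wrist",P,zt,im),disc("top",P,zt),disc("side",P,zt))
go([.5435,-.027,.165],2)
E
```

```text
6.15 [ 0.5198 -0.2934  0.1616] [ 0.854   0.4168 -3.0337] 0.049029702940575175 44.99883730430156
disc rel tcp ((519.9, -295.3, 20.1), 298) ((523.9, -279.4, 11.2), 20) None
dp [264.5  33.   -6.7] yaw_y 1.61 turn -0.3946269025515221 q6 -31.2
```

View pics/w3.png

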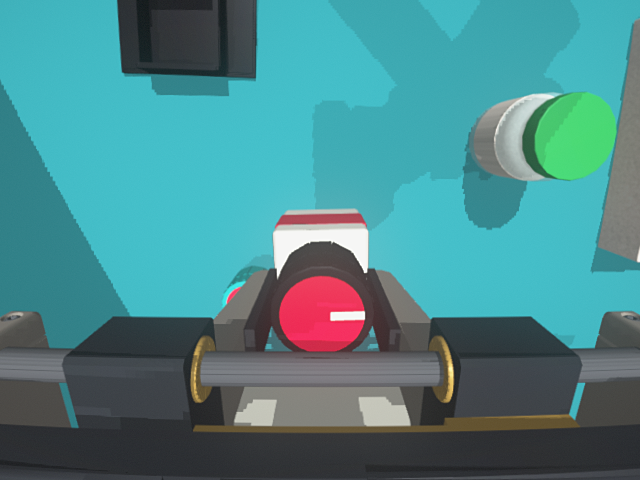

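Wrist view 3: bottle hangs straight from the gripper, its shoulder edge square to the camera (276,232)–(368,231). Now I move beside the holder to measure it from directly above.

Call:
apply_moves:
  series:
    - {"fingers": 1,"dp": [20,4,0],"turn": 0}
    - {"fingers": 1,"dp": [55,10,-2],"turn": 0}
    - {"fingers": 1,"dp": [95,17,-4],"turn": 0}
    - {"fingers": 1,"dp": [135,24,-4],"turn": 0}
    - {"fingers": 1,"dp": [162,28,-4],"turn": 0}

```text
clock: 6.8
ee_pos: [0.5408, -0.1272, 0.1614]
orientation: [0.697, 0.717, -0.0, -0.001]
contact_force: [-0.5, 0.2, -3.2]
finger_gap: 0.0488
finger_force: 45.0
```

Call:
apply_moves:
  series:
    - {"fingers": 1,"dp": [0,0,0],"turn": 0}
    - {"fingers": 1,"dp": [0,0,0],"turn": 0}

```text
clock: 7.0
ee_pos: [0.541, -0.1292, 0.1615]
orientation: [0.697, 0.718, -0.0, -0.0]
contact_force: [-0.0, -1.6, -3.2]
finger_gap: 0.0493
finger_force: 45.0
```

```bash
python3 - <<'E'
from h import *
np.set_printoptions(precision=4,suppress=True)
s=r.sense(); print(s["clock"],s["ee_pos"])
im=snap("wrist","w4"); g=r.place_of("wrist","red_holder"); print([np.round(w("wrist",d["centre"]),4) for d in g])
print(disc("wrist",s["ee_pos"],s["ee_pos"][2]+.029,im))
a=cv2.resize(im[0:300,170:470],(600,600),interpolation=cv2.INTER_CUBIC); cv2.imwrite("pics/w4z.png",a[:,:,::-1])
E
```

```text
7.0 [ 0.541  -0.1292  0.1615]
[array([ 0.3963, -0.1226,  0.0016]), array([ 0.5484, -0.029 ,  0.0003])]
((542.0, -133.5, 20.3), 298)
```

View pics/w4z.png

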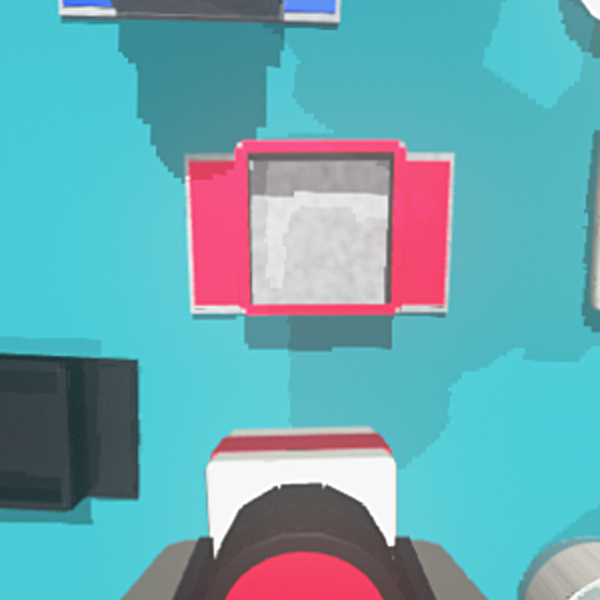

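Zoom (2x, offset 170,0): rim corners (237,142), (405,143), (397,315), (242,315). Tab ends are at x=185–191 and 447–454. The bottle's shoulder edge runs (207,458)–(396,458) and its base edge (233,429)–(373,430).

```bash
python3 - <<'E'
from h import *
np.set_printoptions(precision=4,suppress=True)
Z=lambda p:[(170+(u-.5)/2,(v-.5)/2) for u,v in p]
ang=lambda a,b:np.degrees(np.arctan2(*(b-a)[1::-1]))
h=ray("wrist",Z([(237,142),(405,143),(397,315),(242,315)]),.028); print("rim",h.mean(0),h[:,:2].tolist(),ang(h[0],h[1]),ang(h[3],h[2]))
t=ray("wrist",Z([(185,155),(454,154),(447,315),(191,315)]),.0); print("tabs",t.mean(0),t[:,:2].tolist(),ang(t[0],t[1]),ang(t[3],t[2]))
z0=r.sense()["ee_pos"][2]-.098
s=ray("wrist",Z([(207,458),(396,458)]),z0+.078); print("shoulder",s[:,:2],s.mean(0),ang(*s))
b=ray("wrist",Z([(233,429),(373,430)]),z0); print("base",b[:,:2],b.mean(0),ang(*b))
go([.5435,-.027,.165],2)
E
```

```text
rim [ 0.5462 -0.0306  0.028 ] [[0.510177032655943, 0.003959240595901026], [0.5805592512154594, 0.005612388032199232], [0.581458716419548, -0.06508384444983771], [0.5127495635917617, -0.06704326822715606]] 1.3455239154886212 1.6334984359624014
tabs [ 0.5464 -0.0307  0.    ] [[0.48353419442713674, 0.0034955794467121243], [0.6071725059397045, 0.0075011793828667], [0.6095799715389606, -0.06505457269841927], [0.4855019660280471, -0.06859139154500624]] 1.8556038313236596 1.6327626653495784
shoulder [[ 0.5129 -0.1044]
 [ 0.5682 -0.1029]] [ 0.5405 -0.1036  0.1417] 1.6092193067609175
base [[ 0.5125 -0.1114]
 [ 0.5696 -0.1102]] [ 0.5411 -0.1108  0.0637] 1.1919288258428835
dp [103.2   5.3  -3.3] yaw_y 1.61 turn -0.3904648802278814 q6 -15.3
```

Call:
apply_moves:
  series:
    - {"fingers": 1,"dp": [20,2,0],"turn": 0}
    - {"fingers": 1,"dp": [50,4,0],"turn": 0}
    - {"fingers": 1,"dp": [80,6.5,5],"turn": 0}
    - {"fingers": 1,"dp": [102,8.4,15],"turn": 0}
    - {"fingers": 1,"dp": [102,8.4,20],"turn": 0}

```text
clock: 7.6
ee_pos: [0.5465, -0.0264, 0.1412]
orientation: [0.697, 0.717, -0.0, -0.001]
contact_force: [-0.6, 0.2, -3.0]
finger_gap: 0.0492
finger_force: 45.0
```

Call:
apply_moves:
  series:
    - {"fingers": 1,"dp": [0,0,0],"turn": 0}
    - {"fingers": 1,"dp": [0,0,0],"turn": 0}

```text
clock: 7.8
ee_pos: [0.5469, -0.0287, 0.142]
orientation: [0.697, 0.717, -0.0, 0.0]
contact_force: [0.8, 0.1, -2.8]
finger_gap: 0.0489
finger_force: 45.0
```

```bash
python3 - <<'E'
from h import *
np.set_printoptions(precision=4,suppress=True)
s=r.sense(); print(s["clock"],s["ee_pos"],s["contact_force"]); go(s["ee_pos"],1.7)
im=snap("wrist","w5"); t=snap("top"); sd=snap("side")
a=cv2.resize(im[130:330,220:420],(400,400),interpolation=cv2.INTER_CUBIC)
b=cv2.resize(sd[210:310,290:390],(400,400),interpolation=cv2.INTER_CUBIC); cv2.imwrite("pics/z5.png",np.hstack([a,b])[:,:,::-1])
E
```

```text
7.8 [ 0.5469 -0.0287  0.142 ] [ 0.8216  0.0997 -2.803 ]
dp [0. 0. 0.] yaw_y 1.59 turn -0.10947942549061906 q6 -4.7
```

View pics/z5.png

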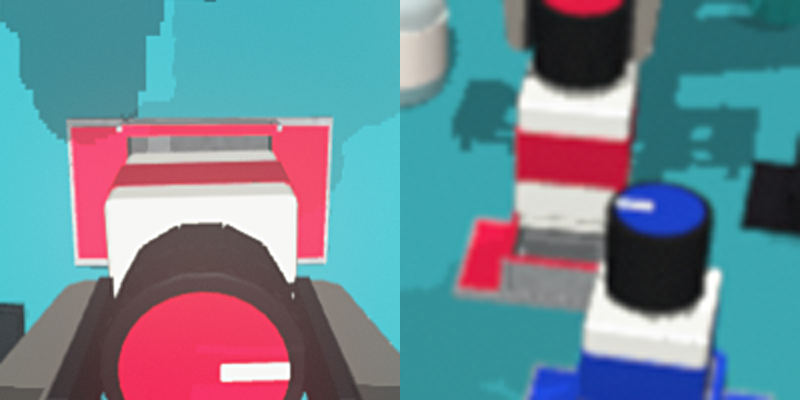

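Left crop (2x, origin 220,130): far rim at y≈127 from x=119 to 281, bottle base edge at y≈153 from x=130 to 272, so it is centred left to right. The side view shows the bottle hovering over the red holder.

```bash
python3 - <<'E'
from h import *
np.set_printoptions(precision=4,suppress=True)
Z=lambda p:[(220+(u-.5)/2,130+(v-.5)/2) for u,v in p]
f=lambda n,p,z:print(n,ray("wrist",Z(p),z)[:,:2].tolist(),ray("wrist",Z(p),z).mean(0)[:2])
z0=.142-.098
f("rim outer",[(119,127),(281,126)],.028); f("rim inner",[(129,135),(272,135)],.028)
f("tabs",[(68,120),(331,119),(327,262),(76,264)],0)
f("base0",[(130,153),(272,152)],z0); f("base12",[(130,153),(272,152)],z0+.012); f("should",[(106,198),(295,193)],z0+.078)
im=cv2.imread("pics/w5.png")[:,:,::-1].copy(); print(disc("wrist",(.546,-.03),z0+.127,im))
E
```

```text
rim outer [[0.5109757016272357, 0.005196866332128805], [0.5799832423162153, 0.00751122379335846]] [0.5455 0.0064]
rim inner [[0.5152386249488524, 0.0018799354037462648], [0.5763511192020558, 0.0035512890139609912]] [0.5458 0.0027]
tabs [[0.48368677970143464, 0.003968536732468865], [0.6065742288362106, 0.0077960715618169835], [0.6100385348872394, -0.06276117050372407], [0.48584996840956773, -0.06718936257026645]] [ 0.5465 -0.0295]
base0 [[0.5173575147999259, -0.0030437367736995957], [0.5749967580633807, -0.0010569525626232742]] [ 0.5462 -0.0021]
base12 [[0.5186289088396183, -0.00090345189428407], [0.5736859784106959, 0.0009943266041595872]] [0.5462 0.    ]
should [[0.5185675098442004, -0.002666133128189467], [0.573865751850846, 0.00034991071409959384]] [ 0.5462 -0.0012]
((547.9, -31.9, 20.4), 298)
```

Call:
apply_moves:
  series:
    - {"fingers": 1,"dp": [1,-0.5,6],"turn": 0}
    - {"fingers": 1,"dp": [1,-0.5,12],"turn": 0}
    - {"fingers": 1,"dp": [1,-0.5,18],"turn": 0}
    - {"fingers": 1,"dp": [1,-0.5,22],"turn": 0}
    - {"fingers": 1,"dp": [1,-0.5,26],"turn": 0}

```text
clock: 8.45
ee_pos: [0.5461, -0.0264, 0.1154]
orientation: [0.697, 0.717, -0.0, -0.0]
contact_force: [-0.7, 1.3, -3.1]
finger_gap: 0.0485
finger_force: 45.0
```

Call:
apply_moves:
  series:
    - {"fingers": 1,"dp": [0,0,3],"turn": 0}
    - {"fingers": 1,"dp": [0,0,6],"turn": 0}
    - {"fingers": 1,"dp": [0,0,9],"turn": 0}
    - {"fingers": 1,"dp": [0,0,11],"turn": 0}
    - {"fingers": 1,"dp": [0,0,11],"turn": 0}

```text
clock: 8.95
ee_pos: [0.5464, -0.0265, 0.1049]
orientation: [0.697, 0.717, 0.0, 0.0]
contact_force: [1.2, -0.2, -3.4]
finger_gap: 0.0488
finger_force: 45.0
```

Call:
apply_moves:
  series:
    - {"fingers": 1,"dp": [0,0,1],"turn": 0}
    - {"fingers": 1,"dp": [0,0,2],"turn": 0}
    - {"fingers": 1,"dp": [0,0,2],"turn": 0}
  newtons: 60

```text
clock: 9.25
ee_pos: [0.5467, -0.0265, 0.1037]
orientation: [0.697, 0.717, 0.0, 0.0]
contact_force: [-1.5, 0.3, 6.0]
finger_gap: 0.0487
finger_force: 60.0
```

Call:
apply_moves:
  series:
    - {"fingers": 1,"dp": [0,0,1],"turn": 0}
    - {"fingers": 1,"dp": [0,0,2],"turn": 0}
    - {"fingers": 1,"dp": [0,0,2],"turn": 0}

```text
clock: 9.55
ee_pos: [0.5467, -0.0265, 0.1018]
orientation: [0.697, 0.717, 0.0, 0.0]
contact_force: [-2.3, -0.5, 7.6]
finger_gap: 0.0493
finger_force: 60.0
```

Call:
apply_moves:
  series:
    - {"fingers": 1,"dp": [0,0,1.5],"turn": 0}
    - {"fingers": 1,"dp": [0,0,3.2],"turn": 0}
    - {"fingers": 1,"dp": [0,0,3.2],"turn": 0}
    - {"fingers": 1,"dp": [0,0,3.2],"turn": 0}

```text
clock: 9.95
ee_pos: [0.5468, -0.0265, 0.0988]
orientation: [0.697, 0.717, 0.0, 0.0]
contact_force: [-1.8, -0.3, 8.1]
finger_gap: 0.0492
finger_force: 60.0
```

```bash
python3 - <<'E'
from h import *
s=r.sense(); go(s["ee_pos"],1.7)
for i in range(6):
    s=r.sense(); print(np.round(s["ee_pos"],4),np.round(s["contact_force"],1),np.round(s["ft_torque"],2)); im=snap("wrist","w6")
print(disc("wrist",s["ee_pos"],s["ee_pos"][2]+.029,im))
E
```

```text
dp [0. 0. 0.] yaw_y 1.66 turn -0.03969585088901795 q6 -4.6
[ 0.5468 -0.0265  0.0988] [-1.8 -0.3  8.1] [-0.01  0.58 -0.05]
[ 0.5468 -0.0265  0.0988] [-2.9  1.1  8.3] [-0.14  0.62 -0.  ]
[ 0.5468 -0.0265  0.0989] [-3.9 -0.2  8.8] [-0.12  0.63 -0.01]
[ 0.5468 -0.0265  0.0989] [-2.6 -0.3  8.8] [-0.06  0.6  -0.03]
[ 0.5468 -0.0265  0.0989] [-3.7  0.8  9.2] [-0.08  0.63 -0.02]
[ 0.5468 -0.0265  0.0989] [-3.1  0.6  8.5] [-0.15  0.61  0.  ]
((547.6, -29.7, 20.3), 297)
```

Call:
apply_moves:
  series:
    - {"fingers": 1,"dp": [0,-0.5,1.2],"turn": 0}
    - {"fingers": 1,"dp": [0,-0.5,1.2],"turn": -4}
    - {"fingers": 1,"dp": [0,-0.5,1.2],"turn": -8}
    - {"fingers": 1,"dp": [0,-0.5,1.2],"turn": -12}
    - {"fingers": 1,"dp": [0,-0.5,1.2],"turn": -12}

```text
clock: 10.75
ee_pos: [0.5469, -0.0265, 0.0979]
orientation: [0.617, 0.787, 0.001, 0.001]
contact_force: [-1.3, -0.2, 8.5]
finger_gap: 0.0492
finger_force: 60.0
```

```bash
cat > st.py <<'E'
from h import *
go(r.sense()["ee_pos"],1.7); S=[]
for i in range(4):
    s=r.sense(); S.append(np.r_[s["contact_force"],s["ft_torque"]]); im=snap("wrist","w7")
print(np.round(s["ee_pos"],4),np.round(np.mean(S,0),2),s["clock"],disc("wrist",s["ee_pos"],s["ee_pos"][2]+.029,im))
hsv=cv2.cvtColor(im,cv2.COLOR_RGB2HSV); z=s["ee_pos"][2]+.029
v,u=np.nonzero((hsv[...,1]<70)&(hsv[...,2]>150)); P=ray("wrist",np.c_[u,v],z); d=P[:,:2]-s["ee_pos"][:2]-[0.001,-.0035]; k=(np.hypot(*d.T)<.018); p=P[k].mean(0)
c=np.cov(P[k][:,:2].T); e=np.linalg.eigh(c)[1][:,1]; e*=np.sign(e@d[k].mean(0)); print("stripe yaw",np.degrees(np.arctan2(e[1],e[0])),k.sum())
E
python3 st.py
```

```text
dp [0. 0. 0.] yaw_y 13.8 turn 12.100238471529167 q6 -16.7
[ 0.5469 -0.0265  0.098 ] [-1.71  0.2   8.55 -0.02  0.35  0.05] 10.9 ((548.3, -29.6, 20.3), 299)
stripe yaw 15.594441590484744 246
```

Call:
apply_moves:
  series:
    - {"fingers": 1,"dp": [0,0,1],"turn": 0}
    - {"fingers": 1,"dp": [0,0,1],"turn": 0}
    - {"fingers": 1,"dp": [0,0,1],"turn": 0}

```text
clock: 11.25
ee_pos: [0.547, -0.0265, 0.0978]
orientation: [0.618, 0.786, 0.001, 0.001]
contact_force: [-4.5, 0.7, 18.4]
finger_gap: 0.049
finger_force: 60.0
```

```bash
python3 st.py; python3 - <<'E'
from h import *
im=cv2.imread("pics/w7.png"); cv2.imwrite("pics/z7.png",cv2.resize(im[130:330,190:450],(780,600),interpolation=cv2.INTER_CUBIC))
E
```

```text
dp [0. 0. 0.] yaw_y 13.66 turn 11.964891996804795 q6 -16.6
[ 0.547  -0.0265  0.0978] [-4.52  0.5  19.56 -0.03  1.03  0.02] 11.4 ((548.3, -29.7, 20.3), 299)
stripe yaw 15.58139154129673 247
```

View pics/z7.png

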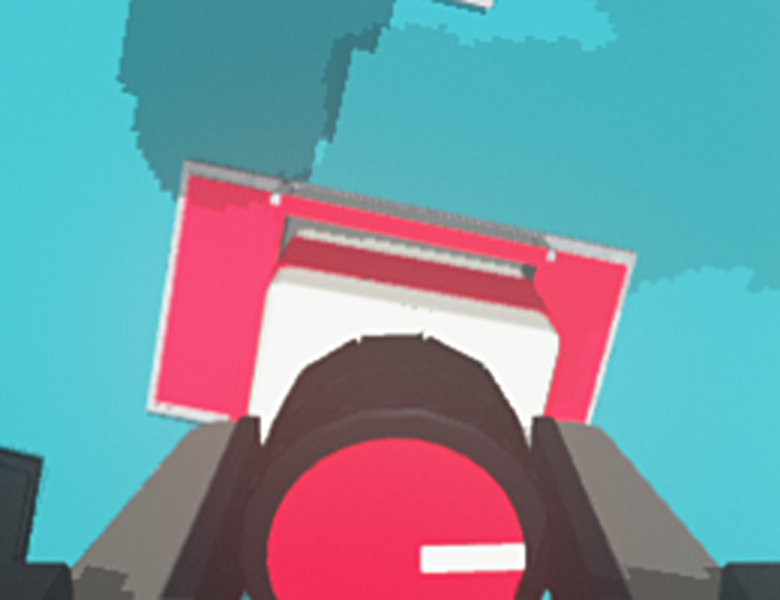

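Seated deep in the holder, walls around the bottle. The force jump shows the cap bottomed out at z≈0.0978 m, so I back off about 1 mm to 5.5 mm of travel before twisting on.

Call:
apply_moves:
  series:
    - {"fingers": 1,"dp": [0,0,-1.8],"turn": 0}
    - {"fingers": 1,"dp": [0,0,-1.8],"turn": 0}
    - {"fingers": 1,"dp": [0,0,-1.8],"turn": -5}
    - {"fingers": 1,"dp": [0,0,-1.8],"turn": -10}
    - {"fingers": 1,"dp": [0,0,-1.8],"turn": -15}

```text
clock: 11.95
ee_pos: [0.5464, -0.0264, 0.0986]
orientation: [0.509, 0.861, 0.0, 0.001]
contact_force: [-3.5, 1.4, 8.4]
finger_gap: 0.0489
finger_force: 60.0
```

```bash
python3 st.py
```

```text
dp [0. 0. 0.] yaw_y 28.86 turn 27.15741530267251 q6 -31.8
[ 0.5464 -0.0264  0.0985] [-2.81  0.73  8.9   0.03  0.54 -0.02] 12.1 ((548.3, -29.3, 20.3), 297)
stripe yaw 31.31429054841581 239
```

Call:
apply_moves:
  series:
    - {"fingers": 1,"dp": [0,0,0],"turn": -5}
    - {"fingers": 1,"dp": [0,0,0],"turn": -10}
    - {"fingers": 1,"dp": [0,0,0],"turn": -15}
    - {"fingers": 1,"dp": [0,0,0],"turn": -20}
    - {"fingers": 1,"dp": [0,0,0],"turn": -20}

```text
clock: 12.65
ee_pos: [0.5459, -0.0266, 0.0984]
orientation: [0.352, 0.936, 0.0, 0.0]
contact_force: [-4.1, -0.4, 8.8]
finger_gap: 0.0486
finger_force: 60.0
```

Call:
apply_moves:
  series:
    - {"fingers": 1,"dp": [0,0,0],"turn": -5}
    - {"fingers": 1,"dp": [0,0,0],"turn": -10}
    - {"fingers": 1,"dp": [0,0,0],"turn": -15}
    - {"fingers": 1,"dp": [0,0,0],"turn": -19}
    - {"fingers": 1,"dp": [0,0,0],"turn": -19}

```text
clock: 13.15
ee_pos: [0.5459, -0.0268, 0.0984]
orientation: [0.192, 0.981, -0.0, 0.0]
contact_force: [-3.7, -1.1, 9.4]
finger_gap: 0.0487
finger_force: 60.0
```

```bash
python3 st.py;  python3 - <<'E'
from h import *
im=cv2.imread("pics/w7.png"); cv2.imwrite("pics/z8.png",cv2.resize(im[130:330,190:450],(780,600),interpolation=cv2.INTER_CUBIC))
E
```

```text
dp [0. 0. 0.] yaw_y 67.81 turn 66.10823975355966 q6 -70.7
[ 0.5459 -0.0268  0.0984] [-3.81 -1.21  9.05 -0.31  0.73  0.05] 13.3 ((549.1, -28.4, 20.2), 293)
stripe yaw 70.03107624468383 197
```

View pics/z8.png

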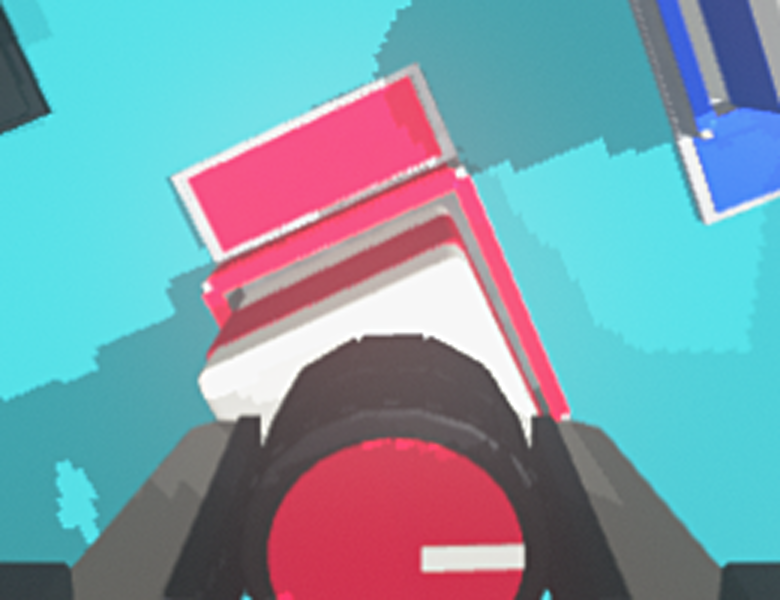

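The bottle stayed in its holder square to the walls, while the cap stripe has turned about 66°. Now a small test lift.

Call:
apply_moves:
  series:
    - {"fingers": 1,"dp": [0,0,-2],"turn": 0}
    - {"fingers": 1,"dp": [0,0,-5],"turn": 0}
    - {"fingers": 1,"dp": [0,0,-9],"turn": 0}
    - {"fingers": 1,"dp": [0,0,-13],"turn": 0}
    - {"fingers": 1,"dp": [0,0,-13],"turn": 0}

```text
clock: 13.85
ee_pos: [0.5462, -0.0265, 0.111]
orientation: [0.194, 0.981, 0.0, 0.0]
contact_force: [-1.9, -0.7, 1.8]
finger_gap: 0.049
finger_force: 60.0
```

```bash
python3 st.py
```

```text
dp [0. 0. 0.] yaw_y 67.66 turn 65.96281945615817 q6 -70.6
[ 0.5457 -0.0266  0.1104] [-1.14 -1.07  1.08 -0.22  0.23 -0.01] 14.0 ((548.8, -28.1, 20.1), 293)
stripe yaw 69.8414101786055 196
```

Call:
apply_moves:
  series:
    - {"fingers": 1,"dp": [0,0,-5],"turn": 0}
    - {"fingers": 1,"dp": [0,0,-11],"turn": 0}
    - {"fingers": 1,"dp": [0,0,-18],"turn": 0}
    - {"fingers": 1,"dp": [0,0,-26],"turn": 0}
    - {"fingers": 1,"dp": [0,0,-34],"turn": 0}

```text
clock: 14.55
ee_pos: [0.546, -0.0264, 0.1454]
orientation: [0.194, 0.981, 0.0, 0.0]
contact_force: [0.5, -0.6, -0.5]
finger_gap: 0.0493
finger_force: 60.0
```

Call:
apply_moves:
  series:
    - {"fingers": 1,"dp": [0,0,-8],"turn": 0}
    - {"fingers": 1,"dp": [0,0,-15],"turn": 0}
    - {"fingers": 1,"dp": [0,0,-19],"turn": 0}
    - {"fingers": 1,"dp": [0,0,-19],"turn": 0}
    - {"fingers": 1,"dp": [0,0,-19],"turn": 0}

```text
clock: 15.05
ee_pos: [0.5457, -0.0265, 0.1633]
orientation: [0.194, 0.981, -0.0, -0.0]
contact_force: [0.5, 1.2, -0.7]
finger_gap: 0.0489
finger_force: 60.0
```

```bash
python3 st.py; python3 - <<'E'
from h import *
s=r.sense(); print(s["orientation"],s["finger_gap"])
for cam in("wrist","top","side"):
    snap(cam,"f_"+cam)
    for t in("red_bottle","red_bottle_neck","red_cap","red_cap_top","red_holder"):
        print(cam,t,[(np.round(w(cam,d["centre"]),4).tolist(),round(d["confidence"],2)) for d in r.place_of(cam,t)[:2]])
E
```

```text
dp [0. 0. 0.] yaw_y 67.66 turn 65.96121634918532 q6 -70.6
[ 0.5455 -0.0265  0.163 ] [ 0.34  0.28 -0.15 -0.02  0.01  0.01] 15.2 ((548.8, -28.1, 20.2), 293)
stripe yaw 69.19446382597236 194
[ 1.93702281e-01  9.81060295e-01 -5.36926142e-05 -3.48210700e-04] 0.04863525571219311
wrist red_bottle [([0.552, -0.0289, 0.0002], 0.73)]
wrist red_bottle_neck [([0.5448, -0.0234, 0.106], 0.65)]
wrist red_cap [([0.4495, -0.3659, -0.0019], 0.84), ([0.5477, -0.0305, 0.1461], 0.68)]
wrist red_cap_top [([0.5476, -0.0297, 0.195], 0.81)]
wrist red_holder [([0.3971, -0.1239, 0.0011], 0.89)]
top red_bottle [([0.547, -0.0306, 0.0076], 0.83), ([0.5419, 0.2441, 0.0011], 0.48)]
top red_bottle_neck [([0.5485, -0.0345, 0.105], 0.55)]
top red_cap [([0.4517, -0.3664, 0.0001], 0.72), ([0.5462, -0.0247, 0.1514], 0.43)]
top red_cap_top [([0.4481, -0.3684, 0.0434], 0.82), ([0.5456, -0.0239, 0.1931], 0.44)]
top red_holder [([0.5467, -0.029, -0.0014], 0.71), ([0.3963, -0.1235, 0.0023], 0.69)]
side red_bottle [([0.5463, -0.0235, 0.0047], 0.73)]
side red_bottle_neck [([0.5469, -0.0312, 0.1074], 0.72)]
side red_cap [([0.453, -0.3645, -0.0023], 0.66), ([0.5467, -0.0303, 0.1472], 0.57)]
side red_cap_top [([0.5453, -0.024, 0.1913], 0.71), ([0.4549, -0.3714, 0.0467], 0.67)]
side red_holder [([0.3967, -0.1212, -0.001], 0.72), ([0.748, 0.0518, -0.0003], 0.71)]
```

The neck is exposed at z≈0.106, which matches the seated bottle. The cap origin is at about 0.15, level and centred over it, so I'm handing in.

```bash
python3 -c "
from bench import r
print(r.close_job())"
```

```text
the job is handed in; nothing more can be done
None
```

I put the red bottle in its red-labelled holder and opened the safety cap there, handing the job in at about 16 s of the 48 s; the cap is held still and level about 6 cm above the open bottle, and the camera networks place the bottle down on the holder floor.

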